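# Release the coin roll from the counter dispenser

### The job

Two small dispensers stand on the mat, one holding a thick roll of coins, the other a thin battery. Let the coin roll out: with the fingertips press the pad at the near end of its dispenser's lever right down, so that the far end lifts the gate and the coins roll down to the end stop, then let the lever come back up and shut the gate. Do not touch the coins or the gate, do not press the other dispenser's lever or disturb the battery, and leave the stamp, the mug and the key fob where they are.

Things in the scene. Friction and masses are not known exactly. Their poses are not given: they have to be found in the camera images.
- dispenser_coin: grey metal dispenser, 290x86 mm, 100 tall, fixed on the mat, holding the coin roll; its twin differs only in content and they swap places. Origin: underside, midline, 165 mm from its near edge; x along the 58 mm wide lane, away from the robot, 10 degrees downhill. Gate at x=30 mm, inside of end stop at x=115 (lane z=18 there), lever axle at x=-55, z=91, press pad at x=-140.
- pad_top_coin (a point): centre of the upper face of the 30 x 30 mm black, ribbed press pad on the near end of the lever of the dispenser with the coin roll; level at rest with its top about 104 mm above the counter; x along the lane, away from the robot, z up. Nothing stands above it.
- pad_coin: that press pad itself (origin at the centre of its underside, 6 mm below the upper face)
- lever_coin (a joint): lever of the dispenser with the coin roll: 0 rad = at rest, gate shut; 0.40 rad = stop, pad fully down (pad top sunk by 34 mm, gate lower edge raised about 38 mm). A spring returns it: fully down takes about 4 N at the pad (about 2.5 N to start). The held thing gets through from about 0.3 rad.
- gate_coin: the upright gate plate (52 mm wide, 3 mm thick, its lower edge 4 mm above the lane when shut) on the far end of the same lever, in front of the coin roll; origin on its upper end at the lever, 85 mm ahead of the axle
- coin_roll: paper-wrapped roll of coins, a plain cylinder 26 mm in diameter and 50 mm long, about 0.15 kg, lying across the lane against the gate and free to roll down when the gate lifts; origin at the middle of one end face, z along its axis
- coin_mid (a point): centre of the coin roll; when it lies against the end stop it is at about x = +102 mm in the dispenser's frame
- dispenser_cell: grey metal dispenser, 290x86 mm, 100 tall, fixed on the mat, holding the battery; its twin differs only in content and they swap places. Origin: underside, midline, 165 mm from its near edge; x along the 58 mm wide lane, away from the robot, 10 degrees downhill. Gate at x=30 mm, inside of end stop at x=115 (lane z=18 there), lever axle at x=-55, z=91, press pad at x=-140.
- pad_top_cell (a point): centre of the upper face of the 30 x 30 mm black, ribbed press pad on the near end of the lever of the dispenser with the battery; level at rest with its top about 104 mm above the counter; x along the lane, away from the robot, z up. Nothing stands above it. Not to be pressed.
- lever_cell (a joint): lever of the dispenser with the battery: 0 rad = at rest, gate shut; 0.40 rad = stop, pad fully down (pad top sunk by 34 mm, gate lower edge raised about 38 mm). A spring returns it: fully down takes about 4 N at the pad (about 2.5 N to start). The held thing gets through from about 0.3 rad. Not to be pressed.
- battery: AA battery, 14 mm thick and 50 mm long, lying across the lane of the other dispenser behind its gate; origin at the middle of its underside
- stamp: bystander: hand stamp with a ball knob, 27 mm wide, 76 mm tall, standing upright on the counter; origin under its centre
- mug: bystander: white mug, 82 mm wide, 91 mm tall, standing on the counter; origin under its centre
- fob: bystander: small black key fob, 26 x 64 x 14 mm, lying on the counter beyond the dispensers; origin under its centre
Not all that is in view belongs to the job. Leave any purple or yellow look-alike of the coin_roll alone.

How it is judged:
By the outcome, as a careful person would: the job done as asked, in the order asked, and still so for the second after the job is handed in, with the robot touching nothing.
It also fails if it takes over 32 s, if anything falls off the work surface, if the arm or the gripper's body presses on something with over 40 N, if the wrist force passes 120 N, or if a joint passes its speed limit or range.

### The arm

A 6-joint arm with a two-finger parallel gripper is mounted at the origin on a cart in front of the work surface, level with it; the furniture and walls round the work are solid. World frame = base frame: x ahead of the robot, y to its left, z up, the work surface at z = 0. Lengths are in m, angles in degrees, forces in N, time in s.
With the tool pointing down it reaches from about 0.375 to 0.9 m from the base axis. Payload 3.1 kg.
Tool frame: the origin (TCP) lies at the very end of the fingers, on their centre line; the grasp point (between the pads) lies 19 mm behind it; z points along the fingers, y is the line along which they close (so a half turn about z gives the same grasp; the last joint's range is limited). The gripper opens to 87 mm and grips with 3 to 60 N. Pads are 19 mm wide; open, the fingers measure 117 mm over their backs; the gripper's body (75 mm by 190 mm) begins 51 mm behind the grasp point.
Start: joints at [-84.196, 30.224, 82.088, -0, 67.689, -10.227], TCP at [0.173, -0.601, 0.223] pointing down, gripper open.
Joint ranges: [-176.69, 176.69], [-43.24, 126.21], [12.49, 139.97], [-82, 262], [0, 151.66], [-163.58, 163.58]. Speed limits (degrees/s): [159.86, 159.86, 180, 180, 180, 180].

### API

Orientations are given as a 3x3 rotation matrix whose columns are the frame's x, y, z axes.
In Python, from rig import * gives the robot as it stands.
- The arm moves only by the tool jog_arm, never from a script. Its arguments are lists of equal length, an entry for each row: "delta_pos": the shift along the world's x, y, z in cm, a list of three; "turn": the turn about the world's z in degrees; "grip": the closure, from 0 (fully open) to 1 (shut). In form: {"delta_pos": [[x, y, z], ...], "turn": [turn, ...], "grip": [grip, ...]}. A call has 1 to 12 rows; each row is the pose to reach, as a shift and turn from the pose commanded when the call began; what a row does not reach only later rows make up. A row lasts 1/8 s, in which the tool goes at most 62.5 mm and 10.7 degrees, less where a joint would pass 70% of its speed; a pose out of reach is approached as far as the arm can. A call with a gripper value outside its range is refused whole. The fingers move at their own pace and stop on an object; the grip force is fixed at half the most. Time passes only in rows, so rows that repeat a pose let the fingers close. It gives the time, the measured TCP pose, the force, the opening and the grip force at its end, in the units of the state.
- read_state(): the state, without advancing time (a new reading comes with each control period).
- capture(name): name is "scene" or "top"; returns a dict with "color" (400x640x3 uint8, blue, green, red), "fovy" (degrees; the focal length in pixels is half the picture's height over the tangent of half this angle, whatever the lens; pixels are square), "cx", "cy" (the principal point, pixels), "camera_from_world" (4x4, takes a point from world to camera coordinates). Camera axes: x right, y up, looking along -z (the intrinsics and any distortion apply to the point x, -y, -z); pixel columns grow to the right and rows downward; lengths in m; the calibration is good to about 2 mm. A picture is of the moment at which its call begins. There is no depth.
- hand_in(): hands the job in; it is judged then, once.
The state is a dict: "time_s": time; "joint_positions": joint angles; "qvel": joint speeds; "tau": joint torques, N m; "position": TCP position; "tcp_rot": TCP orientation; "force": force on the tool from outside, world axes, zero at the start; "moment": the same for the moment, N m; "opening": opening from 0.0 (shut) to 1.0 (fully open); "grasp_force": force on a finger pad.
Only numpy, scipy, OpenCV 4.12 (cv2) and the standard library are available. Lean on these libraries where they do the work, as an engineer would, in place of code of your own. Each camera call takes 0.05 s, during which the arm holds its last target. There are 200 camera calls.

## Working session

There is one attempt and no reset: what is moved stays moved. The work goes in short steps, Python scripts to look and compute and a tool call to move; the robot and the scene stay as the last step left them, time stands still between calls to the robot, and variables do not carry over. Pictures are saved under pics/ and viewed, at most 10 in all, crops included, and the job is handed in when it is done.

Besides the shell and the picture viewer there is one more tool, called after "Emit:" as name(argument=value, ...) on one line, values as JSON. jog_arm: Moves the arm, as the interface text tells. Its arguments: {"type":"object","properties":{"delta_pos":{"type":"array"},"turn":{"type":"array"},"grip":{"type":"array"}},"required":["delta_pos","turn","grip"]}

```bash
mkdir -p pics
python3 - <<'E'
from rig import *
import cv2,pickle
for n in("scene","top"):
    c=capture(n); cv2.imwrite(f"pics/{n}0.png",c["color"]); pickle.dump(c,open(n+".pkl","wb"))
    print(n,[k for k in c],c["fovy"],c["cx"],c["cy"],c["camera_from_world"].round(3).tolist(), {k:v for k,v in c.items() if k not in("color","camera_from_world")})
E
```

```text
scene ['color', 'fovy', 'cx', 'cy', 'camera_from_world'] 48.36448941198405 317.61276947277406 207.73924780653658 [[0.725, -0.688, 0.01, -0.63], [0.526, 0.563, 0.637, -0.184], [-0.444, -0.457, 0.771, -0.97], [0.0, 0.0, 0.0, 1.0]] {'fovy': 48.36448941198405, 'cx': 317.61276947277406, 'cy': 207.73924780653658}
top ['color', 'fovy', 'cx', 'cy', 'camera_from_world'] 49.12113033015656 320.80354544745825 196.61531353085988 [[0.017, -0.999, -0.028, -0.315], [0.982, 0.012, 0.188, -0.571], [-0.188, -0.031, 0.982, -1.042], [0.0, 0.0, 0.0, 1.0]] {'fovy': 49.12113033015656, 'cx': 320.80354544745825, 'cy': 196.61531353085988}
```

View pics/scene0.png

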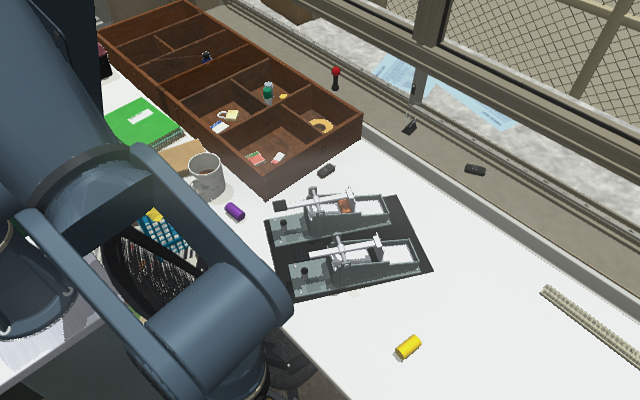

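View pics/top0.png

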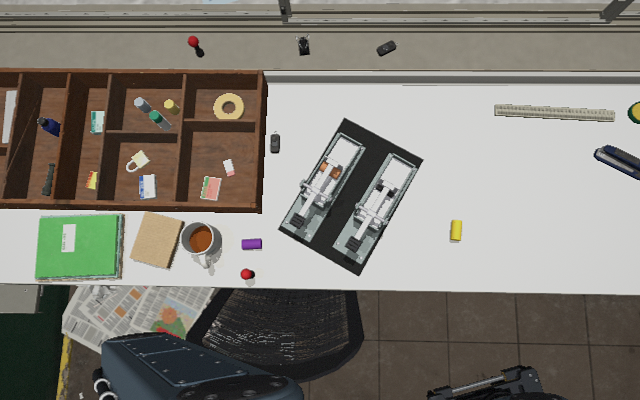

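The top view shows two dispensers, the left at about (322,185) and the right at about (375,205). The left one has something copper-coloured near (330,170). I'll enlarge both to confirm.

Run:
```python
import cv2
a=cv2.imread("pics/top0.png")[115:275,270:430]; cv2.imwrite("pics/c1.png",cv2.resize(a,(600,600),interpolation=cv2.INTER_CUBIC))
a=cv2.imread("pics/scene0.png")[180:305,255:440]; cv2.imwrite("pics/c2.png",cv2.resize(a,(740,500),interpolation=cv2.INTER_CUBIC))
```

```text
(no output)
```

View pics/c1.png

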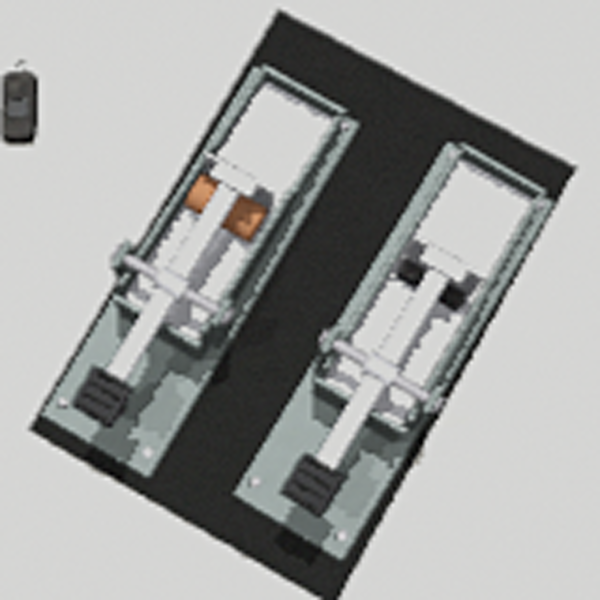

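View pics/c2.png

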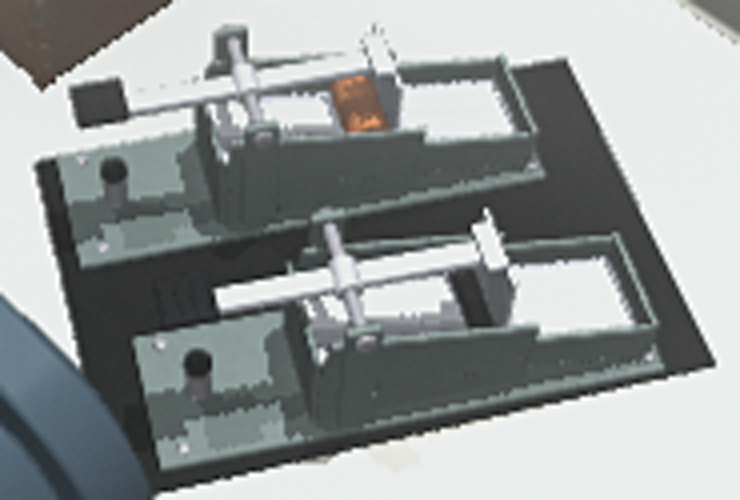

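The candidates are the left dispenser, with a thick copper roll at crop 1 (228,208), and the right one, with a thin dark cylinder at (435,285). The left holds the coins. Its pad is at crop 1 (102,397) and crop 2 (98,100). Next I'll work out its position.

```bash
cat > h.py <<'E'
import numpy as np,pickle
def K(c):
    f=200/np.tan(np.radians(c["fovy"]/2)); return f,c["cx"],c["cy"]
def ray(c,uv):
    f,cx,cy=K(c);T=c["camera_from_world"];R=T[:3,:3]
    d=R.T@np.array([(uv[0]-cx)/f,-(uv[1]-cy)/f,-1]); return -R.T@T[:3,3],d
def atz(c,uv,z):
    o,d=ray(c,uv); return o+d*(z-o[2])/d[2]
def tri(rs):
    A=0;b=0
    for o,d in rs:
        d=d/np.linalg.norm(d);P=np.eye(3)-np.outer(d,d);A=A+P;b=b+P@o
    return np.linalg.solve(A,b)
def proj(c,p):
    f,cx,cy=K(c);q=c["camera_from_world"]@np.r_[p,1]; return cx+f*q[0]/-q[2],cy-f*q[1]/-q[2]
top=pickle.load(open("top.pkl","rb"));sc=pickle.load(open("scene.pkl","rb"))
E
python3 - <<'E'
from h import *
t=lambda x,y:(270+(x+.5)/3.75-.5,115+(y+.5)/3.75-.5)
s=lambda x,y:(255+(x+.5)/4-.5,180+(y+.5)/4-.5)
p=atz(top,t(102,395),.104);print("pad top",p, "scene", atz(sc,s(98,93),.104)); print("tri",tri([ray(top,t(102,395)),ray(sc,s(98,93))]))
nl,nr=atz(top,t(33,425),.002),atz(top,t(152,475),.002);print("near corners",nl,nr,np.linalg.norm(nl-nr))
g=atz(top,t(235,170),.13);ax=atz(top,t(172,288),.091);print("axle",ax,np.linalg.norm(ax-p)) 
d=ax-p;print("yaw",np.degrees(np.arctan2(d[1],d[0])))
e=nl-nr;print("yaw edge",np.degrees(np.arctan2(-e[0],e[1])))
p2=atz(top,t(312,486),.104);print("cell pad",p2)
for n,uv,z in(("redknob",(247,274),.065),("mug",(201,240),.09)):print(n,atz(top,uv,z))
for a in ((50,70),(98,93)):pass
yaw=np.arctan2(d[1],d[0]);print("proj pad back into scene c2:",[( (proj(sc,p+np.array([np.cos(yaw)*i-np.sin(yaw)*j,np.sin(yaw)*i+np.cos(yaw)*j,0]))-np.array([255,180]))*4).round() for i,j in((-.015,-.015),(-.015,.015),(.015,.015),(.015,-.015))])
from rig import *
S=read_state();print(S["position"],S["tcp_rot"],S["opening"],S["force"],S["time_s"])
E
```

```text
pad top [ 0.50897319 -0.25318776  0.104     ] scene [ 0.51180607 -0.24833654  0.104     ]
tri [ 0.50782563 -0.25383421  0.11198701]
near corners [ 0.50139233 -0.19748983  0.002     ] [ 0.46828751 -0.28010964  0.002     ] 0.08900539958738464
axle [ 0.58047604 -0.29514138  0.091     ] 0.08391521342053344
yaw -30.401876423579388
yaw edge -21.83541653702503
cell pad [ 0.45410175 -0.38464009  0.104     ]
redknob [ 0.38256393 -0.13411559  0.065     ]
mug [ 0.45989485 -0.02533132  0.09      ]
proj pad back into scene c2: [array([ 76., 124.]), array([67., 84.]), array([120.,  75.]), array([129., 115.])]
[ 0.17255187 -0.6000456   0.22170316] [[ 9.61116429e-01  2.76143398e-01 -1.82739234e-04]
 [ 2.76143243e-01 -9.61114641e-01  1.88563406e-03]
 [ 3.45072044e-04 -1.86277608e-03 -9.99998205e-01]] 1.0040711413272565 [ 0.15921315  0.4445354  -0.39818129] 0.1
```

The position checks out: the pad top is at about (0.509, -0.251, 0.104), and the near edge plus 25 mm gives the same point. The lane yaw is about -27°. I'll close the fingers, move above the pad at the current height, and turn the tool so its wide side lies across the lane.

Emit:
jog_arm(delta_pos=[[3,3,0],[6,6,0],[9.5,10,0],[13,14,0],[17,18,0],[21,22,0],[25,26,0],[29,30,0],[32,33,0],[33.6,34.8,0],[33.6,34.8,0],[33.6,34.8,0]], turn=[-4,-8,-12,-16,-20,-25,-30,-35,-40,-43,-43,-43], grip=[1,1,1,1,1,1,1,1,1,1,1,1])

```text
time_s: 1.6
position: [0.508, -0.253, 0.2222]
tcp_rot: [[0.892, -0.453, -0.001], [-0.453, -0.892, 0.0], [-0.001, 0.0, -1.0]]
force: [-0.1, 0.3, 0.3]
opening: 0.004
grasp_force: 0.0
```

Emit:
jog_arm(delta_pos=[[0,0,-3],[0,0,-6],[0,0,-8.5],[0,0,-8.5],[0,0,-8.5]], turn=[0,0,0,0,0], grip=[1,1,1,1,1])

```text
time_s: 2.22
position: [0.5087, -0.2538, 0.1383]
tcp_rot: [[0.891, -0.454, 0.001], [-0.454, -0.891, -0.001], [0.001, 0.0, -1.0]]
force: [-0.7, 0.2, 0.6]
opening: 0.006
grasp_force: 0.0
```

Run:
```python
from rig import *
import cv2
S=read_state();print(S["position"],S["tcp_rot"].round(3) if hasattr(S["tcp_rot"],"round") else S["tcp_rot"],S["opening"],S["force"],S["time_s"])
a=capture("top")["color"][115:275,270:430];b=capture("scene")["color"][150:310,235:440]
b=cv2.resize(b,(500,390),interpolation=2);a=cv2.resize(a,(300,300),interpolation=2)
b=cv2.copyMakeBorder(b,0,0,0,300,0);b[:300,500:]=a
cv2.imwrite("pics/c3.png",b)
```

```text
[ 0.50870711 -0.25379011  0.13829313] [[ 0.891 -0.454  0.001]
 [-0.454 -0.891 -0.001]
 [ 0.001  0.    -1.   ]] 0.005821271111384892 [-0.7197903   0.17205958  0.60320431] 2.225
```

View pics/c3.png

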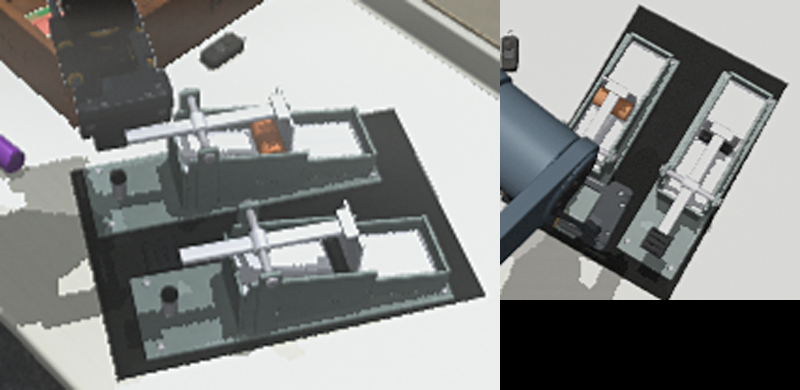

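The fingers are directly above the coin dispenser's pad and clear of everything else. Now I'll press in stages.

Emit:
jog_arm(delta_pos=[[0,0,-1.5],[0,0,-2.7],[0,0,-3.3],[0,0,-4],[0,0,-4.8],[0,0,-5.5],[0,0,-6],[0,0,-6]], turn=[0,0,0,0,0,0,0,0], grip=[1,1,1,1,1,1,1,1])

```text
time_s: 3.32
position: [0.5093, -0.253, 0.0774]
tcp_rot: [[0.891, -0.454, 0.001], [-0.454, -0.891, -0.001], [0.001, -0.0, -1.0]]
force: [-0.5, 1.0, 4.1]
opening: 0.002
grasp_force: 1.8
```

Emit:
jog_arm(delta_pos=[[0,0,-0.2],[0,0,-0.4],[0,0,-0.4]], turn=[0,0,0], grip=[1,1,1])

```text
time_s: 3.7
position: [0.5094, -0.2533, 0.0738]
tcp_rot: [[0.891, -0.453, 0.002], [-0.453, -0.891, -0.001], [0.002, 0.0, -1.0]]
force: [1.0, -0.1, 4.7]
opening: 0.005
grasp_force: 1.7
```

Emit:
jog_arm(delta_pos=[[0,0,-0.15],[0,0,-0.3],[0,0,-0.3],[0,0,-0.3],[0,0,-0.3],[0,0,-0.3]], turn=[0,0,0,0,0,0], grip=[1,1,1,1,1,1])

```text
time_s: 4.45
position: [0.5096, -0.2534, 0.0725]
tcp_rot: [[0.891, -0.453, 0.003], [-0.453, -0.891, -0.002], [0.003, 0.001, -1.0]]
force: [-1.6, 2.0, 14.3]
opening: 0.004
grasp_force: 6.9
```

Run:
```python
from rig import *
import cv2
b=capture("scene")["color"][150:310,235:440]
cv2.imwrite("pics/c4.png",cv2.resize(b,(700,546),interpolation=2))
```

```text
(no output)
```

View pics/c4.png

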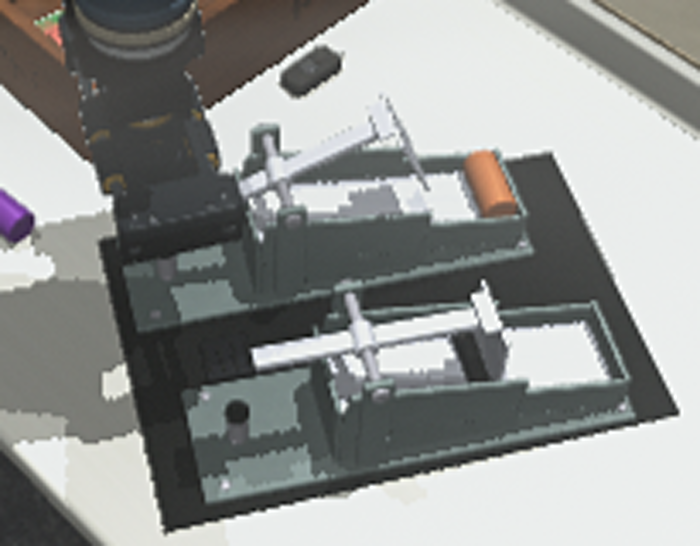

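The lever is on its stop and the coin roll lies against the end stop at (490,183). I'll release the lever gently and retreat straight up.

Emit:
jog_arm(delta_pos=[[0,0,0.5],[0,0,1],[0,0,1.6],[0,0,2.2],[0,0,2.8],[0,0,3.4],[0,0,4.2],[0,0,6],[0,0,9],[0,0,13],[0,0,13],[0,0,13]], turn=[0,0,0,0,0,0,0,0,0,0,0,0], grip=[1,1,1,1,1,1,1,1,1,1,1,1])

```text
time_s: 6.0
position: [0.5086, -0.2526, 0.2004]
tcp_rot: [[0.891, -0.453, 0.0], [-0.453, -0.891, -0.0], [0.0, -0.0, -1.0]]
force: [-0.0, 0.0, 0.9]
opening: 0.004
grasp_force: 0.0
```

Run:
```python
from rig import *
import cv2
b=capture("scene")["color"][150:310,215:440]
cv2.imwrite("pics/c5.png",cv2.resize(b,(700,498),interpolation=2))
```

```text
(no output)
```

View pics/c5.png

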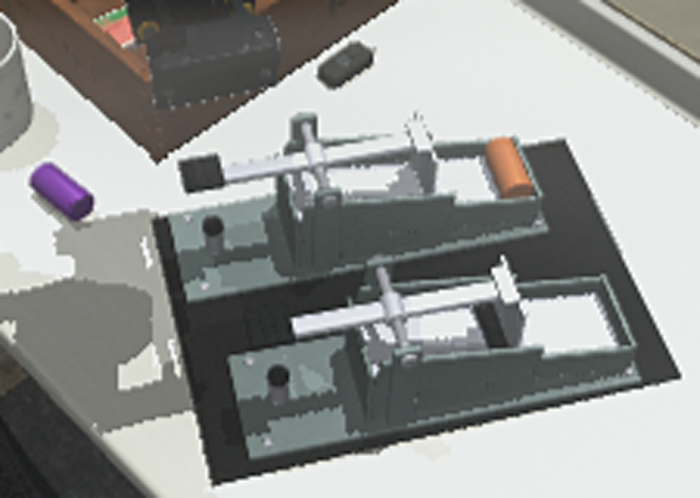

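The lever is back up, the gate is shut at (420,155), and the coins are at the end stop at (510,167). The battery's dispenser is untouched.

```bash
python3 -c "
from rig import *
print(hand_in())"
```

```text
the job is handed in; nothing more can be done
None
```

The coin roll is out and lying against the end stop, its lever is back up with the gate shut, the battery's dispenser was not touched, and the job was handed in at about 6 s.

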